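# Gauge the gap of the little repair press

## Task

Check the gap between the two wooden cheeks of the little press with the feelers that hang in the wooden rack. Take the one of middle thickness, the one that fits with a light drag, slide it upright down between the cheeks until its collar rests on top of them, with its blade wholly within the length of the cheeks, and leave it standing there; the other two feelers stay in the rack.

Things in the scene. Friction and masses are not known exactly. Their poses are not given: they have to be found in the camera images.
- middle_feeler: Steel feeler: flat bar 8 mm thick (x), 24 wide (y), 105 long (z, up), with a collar 40 x 38 mm (x, y), 6 mm thick, its underside 45 mm above the lower tip; the 54 mm above the collar is the grip. Origin: middle of the lower tip. About 80 g. Starts hanging in the rack by its collar, tip 15 mm above the table. This is the one of middle thickness: it enters the press gap with a light drag.
- thin_feeler: Steel feeler: flat bar 4 mm thick (x), 24 wide (y), 105 long (z, up), with a collar 40 x 38 mm (x, y), 6 mm thick, its underside 45 mm above the lower tip; the 54 mm above the collar is the grip. Origin: middle of the lower tip. About 80 g. Starts hanging in the rack by its collar, tip 15 mm above the table. Too thin: it would be loose in the gap.
- thick_feeler: Steel feeler: flat bar 14 mm thick (x), 24 wide (y), 105 long (z, up), with a collar 40 x 38 mm (x, y), 6 mm thick, its underside 45 mm above the lower tip; the 54 mm above the collar is the grip. Origin: middle of the lower tip. About 80 g. Starts hanging in the rack by its collar, tip 15 mm above the table. Too thick: the gap cannot open that far.
- rack: Fixed wooden bridge-shaped rack, 64 mm (x) by 206 mm (y), flat top 60 mm above the table, with three slots 70 mm apart along its y, each 20 mm (x) by 28 mm (y), open below. A feeler hangs in each, flat sides facing along the rack's x; which hangs where varies. Origin: centre of its underside.
- press: Fixed press, grey base 124 x 78 mm. Two pale wooden cheeks, 60 mm long (y), 60 mm high, face each other along x; their flat tops lie 13 to 37 mm either side of x = 0. The -x cheek is fixed. A dark plate 48 mm high stands at x = 60 to 72 mm. A feeler goes in grip up, flat sides facing along x; seated, its tip is 15 mm above the table. Origin: centre of the gap, on the table.
- press_mouth (a point): Middle of the gap's mouth, 60 mm above the table, level with the tops of the cheeks. The gap runs along the press's y, open above and at both ends; at rest it is 6 mm wide, widening over the top 14 mm to 26 mm at the mouth; its floor is 8 mm above the table.
- sprung_cheek (a joint): Slide of the press's +x cheek, in m: 0 at rest (gap 6 mm), 0.002 with the 8 mm feeler in, 0.004 at its stop (gap 10 mm). A spring presses it shut with 2.4 N at rest, 4 N at 0.002, so the 8 mm feeler does not drop in by itself: push it down with some 5 to 10 N.
Mind the look-alikes: they are no part of the job. Leave any orange or pink look-alike of the press alone.

How it is judged:
By the outcome, as a careful person would: the job done as asked, in the order asked, and still so for the second after the job is handed in, with the robot touching nothing.
It also fails if it takes over 35 s, if anything falls off the work surface, if the arm or the gripper's body presses on something with over 40 N, if the wrist force passes 120 N, or if a joint passes its speed limit or range.

## Robot

A 6-joint arm with a two-finger parallel gripper is mounted at the origin on a cart in front of the work surface, level with it; the furniture and walls round the work are solid. World frame = base frame: x ahead of the robot, y to its left, z up, the work surface at z = 0. Lengths are in m, angles in rad, forces in N, time in s.
With the tool pointing down it reaches from about 0.325 to 0.775 m from the base axis. Payload 5.5 kg.
Tool frame: the origin (TCP) lies on the centre line of the jaws, within the pads' length; the fingertips stand 17 mm ahead of it and the grasp point (between the pads) lies 2 mm behind it; z points along the fingers, y is the line along which they close (so a half turn about z gives the same grasp; the last joint's range is limited). The gripper opens to 88 mm and grips with 3 to 60 N. Pads are 20 mm wide; open, the fingers measure 115 mm over their backs; the gripper's body (75 mm by 178 mm) begins 61 mm behind the grasp point.
Start: joints at [-1.212, 0.091, 1.231, -0, 1.82, -0.057], TCP at [0.242, -0.549, 0.24] pointing down, gripper open.
Joint ranges: [-2.87, 2.87], [-0.86, 2.18], [0.17, 2.46], [-1.51, 4.65], [0.06, 2.69], [-2.65, 2.65]. Speed limits (rad/s): [2.57, 2.57, 3.01, 3.14, 3.14, 3.14].

## Interface

Orientations are given as a unit quaternion [x, y, z, w].
In Python, from station import monitor, cams, ctrl gives the robot as it stands.
- The arm moves only by the tool send_rows, never from a script. Its argument "motion" is a list of rows, each a list of 7 numbers: the shift along the tool's x, y, z in units of 25 mm (1.0 is 25 mm), then the turn, a rotation vector about the tool's x, y, z in units of 6 degrees (1.0 is 6 degrees), then the opening, from 0 (shut) to 1 (fully open). A call has 1 to 20 rows; each row shifts and turns the commanded pose from where the row before left it, along the tool's axes as they then stand; what a row does not reach is not made up. A row lasts 1/12 s, in which the tool goes at most 41.7 mm and 7.16 degrees, less where a joint would pass 70% of its speed; a pose out of reach is approached as far as the arm can. A call is refused whole if a number of a shift passes 1 or a number of a turn 1, either way. A call with a gripper value outside its range is refused whole. The fingers move at their own pace and stop on an object; "grip_force" is the grip in N (left out, the last holds). Time passes only in rows, so rows that do not move let the fingers close. It gives the time, the measured TCP pose, the force, the opening and the grip force at its end, in the units of the state.
- monitor.read_state(): the state, without advancing time (a new reading comes with each control period).
- cams.snapshot(name): name is "scene" or "side" or "wrist"; returns the picture (480x640x3 uint8, red, green, blue); there is no depth.
- cams.camera_model(name): a dict with "fov_y" (degrees; the focal length in pixels is half the picture's height over the tangent of half this angle, whatever the lens; pixels are square), "cx", "cy" (the principal point, pixels), "D" ([k1, k2, p1, p2, k3] as OpenCV has them; the pictures are not rectified), "R" (3x3) and "t" (3): a world point X has camera coordinates R X + t. Camera axes: x right, y down, z forward; pixel columns grow to the right and rows downward; lengths in m; the calibration is good to about 2 mm. A picture is of the moment at which its call begins: read the wrist's pose just before it. camera_model takes no time and is no camera call; for the wrist camera it gives the pose at the moment of the call.
- ctrl.sign_off(): hands the job in; it is judged then, once.
The state is a dict: "clock": time; "joints": joint angles; "joint_velocities": joint speeds; "joint_torque": joint torques, N m; "eef_pos": TCP position; "tcp_rot": TCP orientation; "wrist_force": force on the tool from outside, world axes, zero at the start; "wrist_torque": the same for the moment, N m; "gripper_width": finger opening in m; "finger_force": force on a finger pad.
Only numpy, scipy, OpenCV 4.12 (cv2) and the standard library are available. Lean on these libraries where they do the work, as an engineer would, in place of code of your own. Each camera call takes 0.05 s, during which the arm holds its last target. There are 200 camera calls.

## Working session

There is one attempt and no reset: what is moved stays moved. The work goes in short steps, Python scripts to look and compute and a tool call to move; the robot and the scene stay as the last step left them, time stands still between calls to the robot, and variables do not carry over. Pictures are saved under pics/ and viewed, at most 10 in all, crops included, and the job is handed in when it is done.

Besides the shell and the picture viewer there is one more tool, called after "Request:" as name([rows], argument=value, ...), one row to a line, values as JSON. send_rows: Moves the arm, as the interface text tells. Its arguments: {"type":"object","properties":{"motion":{"type":"array","items":{"type":"array","items":{"type":"number"}}},"grip_force":{"type":"number"}},"required":["motion"]}

```bash
mkdir -p pics; cat > h.py <<'E'
import numpy as np, cv2
from station import monitor, cams, ctrl
def snap(n):
    m=cams.camera_model(n); return cams.snapshot(n),m
def KD(m):
    f=240/np.tan(np.radians(m["fov_y"])/2)
    return np.array([[f,0,m["cx"]],[0,f,m["cy"]],[0,0,1.]]),np.array(m["D"],float)
def cast(m,uv,z):
    K,D=KD(m); p=cv2.undistortPoints(np.array(uv,float).reshape(-1,1,2),K,D).reshape(-1,2)
    R=np.array(m["R"]);t=np.array(m["t"]); c=-R.T@t
    d=np.c_[p,np.ones(len(p))]@R
    return c+d*((z-c[2])/d[:,2])[:,None]
def proj(m,X):
    K,D=KD(m); return cv2.projectPoints(np.array(X,float).reshape(-1,1,3),cv2.Rodrigues(np.array(m["R"]))[0],np.array(m["t"],float),K,D)[0].reshape(-1,2)
def save(n,im): cv2.imwrite("pics/"+n,im[:,:,::-1])
E
python3 - <<'E'
from h import *
print(monitor.read_state())
for n in ["scene","side"]:
    im,m=snap(n); save(n+"0.png",im); np.save(n+"0.npy",im); print(n,{k:np.round(v,3).tolist() for k,v in m.items()})
E
```

```text
{'clock': 0.0, 'joints': array([-1.21171230e+00,  9.18480781e-02,  1.23185376e+00, -1.13540661e-05,
        1.81975372e+00, -5.66815842e-02]), 'joint_velocities': array([-0.00030944, -0.00084232,  0.00039852,  0.00010398, -0.00141568,
       -0.00133087]), 'joint_torque': array([ 3.76452199e-04, -4.46453977e+01, -4.06441426e+01,  6.98424177e-02,
        2.93501979e-02, -1.43827401e-04]), 'eef_pos': array([ 0.24225385, -0.54865427,  0.23853142]), 'tcp_rot': array([ 9.78469936e-01,  2.06387298e-01, -1.45741689e-04, -9.19999310e-04]), 'wrist_force': array([0.23784965, 0.06137086, 0.00834669]), 'wrist_torque': array([ 0.05254162, -0.01558395,  0.00111997]), 'finger_force': 0.0, 'gripper_width': 0.08755130127125865}
scene {'fov_y': 52.938, 'cx': 322.08, 'cy': 241.797, 'D': [-0.081, 0.0, 0.0, 0.0, 0.0], 'R': [[-0.702, -0.713, 0.014], [-0.324, 0.302, -0.896], [0.635, -0.633, -0.443]], 't': [0.313, 0.203, 0.724]}
side {'fov_y': 45.599, 'cx': 317.101, 'cy': 232.033, 'D': [0.032, 0.0, 0.0, 0.0, 0.0], 'R': [[-0.924, -0.383, 0.014], [-0.19, 0.427, -0.884], [0.333, -0.819, -0.467]], 't': [0.414, 0.133, 1.002]}
```

View pics/scene0.png

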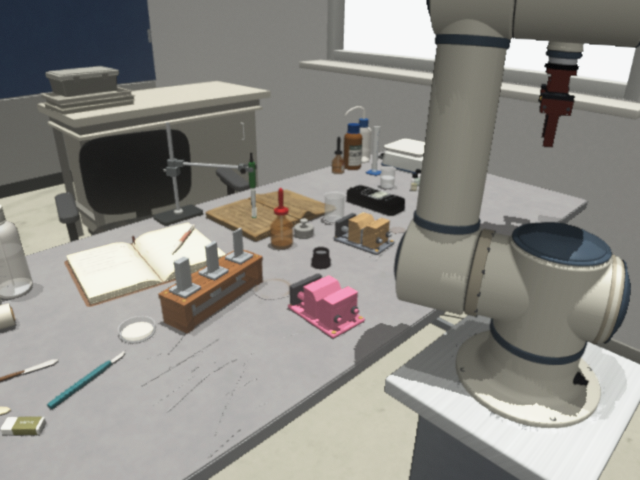

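View pics/side0.png

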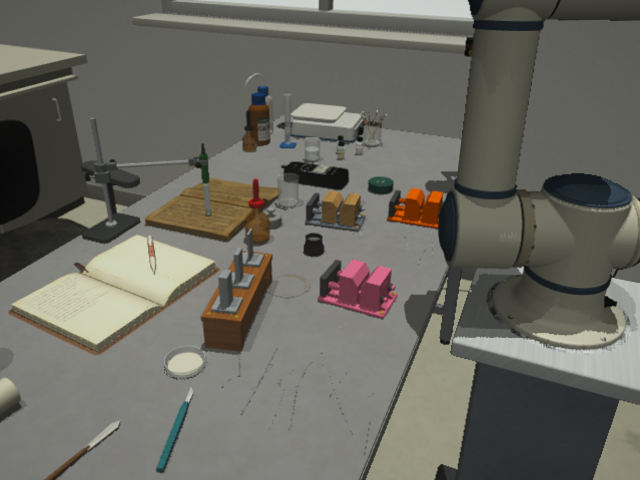

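The scene view shows the rack at about (213,288), with feelers at (183,275), (212,258) and (239,243). There is a pale wooden press on a grey base at (364,232) and a pink one at (327,303). In the side view the rack is at (240,300), the wooden press at (337,208), the pink press at (357,287) and an orange one at (417,207). By the description I choose the wooden one. Next I make a close crop of both.

```bash
python3 - <<'E'
import numpy as np,cv2
s=np.load("scene0.npy");d=np.load("side0.npy")
def c(im,x,y,w,h): return cv2.resize(im[y:y+h,x:x+w],(400,300),interpolation=cv2.INTER_CUBIC)
o=np.vstack([np.hstack([c(s,155,220,120,90),c(s,324,200,80,60)]),np.hstack([c(d,190,225,112,84) ,c(d,296,180,80,60)])])
cv2.imwrite("pics/crop1.png",o[:,:,::-1])
E
```

```text
(no output)
```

View pics/crop1.png

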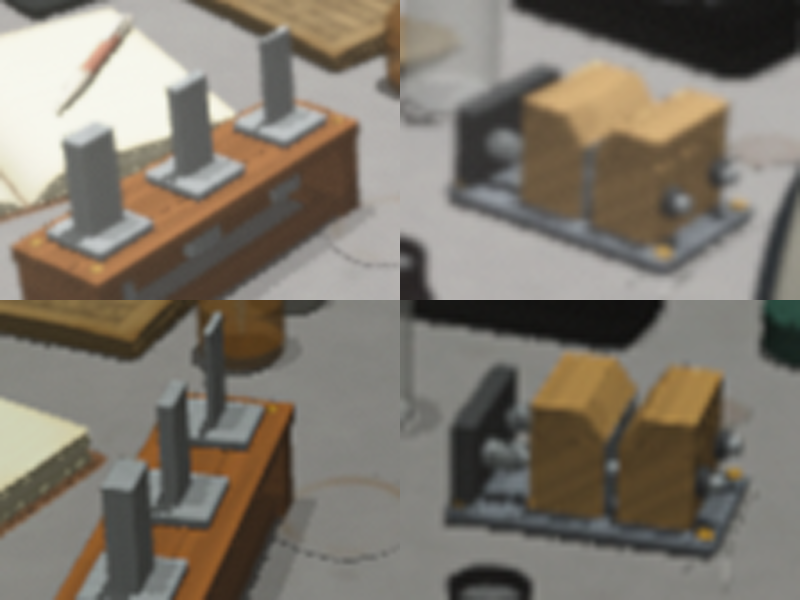

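```bash
python3 - <<'E'
from h import *
ms=cams.camera_model("scene");md=cams.camera_model("side")
np.set_printoptions(precision=4,suppress=True)
print(cast(ms,[(182,259.9),(211.1,243.1),(236.9,229.9)],.12))
print(cast(md,[(225,272),(238.4,250.2),(249.9,230.6)],.12))
S=np.array([(525,98),(590,62),(652,78),(578,118),(597,138),(672,155),(728,100),(690,90)])-[400,0]
S=S/5+[324,200]
d=np.array([(530,405),(565,352),(612,360),(598,412),(620,408),(660,368),(722,372),(697,420)])-[400,300]
d=d/5+[296,180]
a=cast(ms,S,.06);b=cast(md,d,.06);print(np.c_[a[:,:2],b[:,:2]]);print(a.mean(0),b.mean(0))
E
```

```text
[[0.4779 0.2946 0.12  ]
 [0.498  0.2252 0.12  ]
 [0.5123 0.1597 0.12  ]]
[[0.4799 0.2929 0.12  ]
 [0.4944 0.2264 0.12  ]
 [0.5101 0.1586 0.12  ]]
[[ 0.4937 -0.1317  0.4905 -0.1267]
 [ 0.5015 -0.1854  0.4976 -0.1863]
 [ 0.4693 -0.1922  0.475  -0.1867]
 [ 0.4626 -0.1327  0.4609 -0.1321]
 [ 0.4426 -0.1227  0.4537 -0.1399]
 [ 0.4088 -0.1332  0.4523 -0.1872]
 [ 0.4293 -0.1982  0.4255 -0.1945]
 [ 0.4484 -0.1943  0.4191 -0.1419]]
[ 0.457  -0.1613  0.06  ] [ 0.4593 -0.1619  0.06  ]
```

The middle slot holds the 8 mm feeler, at about (0.496, 0.226) with the rack yawed about 13.5°. The press is at about (0.458, -0.162), yawed about 7°. I turn the tool first, then travel to above the feeler.

Request:
send_rows([
  [0, 0, 0, 0, 0, -0.95, 1],
  [0, 0, 0, 0, 0, -0.95, 1],
  [0, 0, 0, 0, 0, -0.95, 1],
  [0, 0, 0, 0, 0, -0.95, 1],
  [0, 0, 0, 0, 0, -0.95, 1],
  [0, 0, 0, 0, 0, -0.95, 1],
  [0, 0, 0, 0, 0, -0.95, 1],
  [0, 0, 0, 0, 0, -0.95, 1],
  [0, 0, 0, 0, 0, -0.95, 1],
  [0, 0, 0, 0, 0, -0.95, 1],
  [0, 0, 0, 0, 0, -0.95, 1],
  [0, 0, 0, 0, 0, -0.95, 1],
  [0, 0, 0, 0, 0, -0.95, 1],
  [0, 0, 0, 0, 0, -0.95, 1],
])

```text
clock: 1.27
eef_pos: [0.2423, -0.5487, 0.2389]
tcp_rot: [0.616, 0.788, 0.0, -0.001]
wrist_force: [-0.2, 0.3, -0.5]
gripper_width: 0.0878
finger_force: 0.0
```

Request:
send_rows([
  [0.99, 0.61, 0, 0, 0, 0, 1],
  [0.99, 0.61, 0, 0, 0, 0, 1],
  [0.99, 0.61, 0, 0, 0, 0, 1],
  [0.99, 0.61, 0, 0, 0, 0, 1],
  [0.99, 0.61, 0, 0, 0, 0, 1],
  [0.99, 0.61, 0, 0, 0, 0, 1],
  [0.99, 0.61, 0, 0, 0, 0, 1],
  [0.99, 0.61, 0, 0, 0, 0, 1],
  [0.99, 0.61, 0, 0, 0, 0, 1],
  [0.99, 0.61, 0, 0, 0, 0, 1],
  [0.99, 0.61, 0, 0, 0, 0, 1],
  [0.99, 0.61, 0, 0, 0, 0, 1],
  [0.99, 0.61, 0, 0, 0, 0, 1],
  [0.99, 0.61, 0, 0, 0, 0, 1],
])

```text
clock: 2.43
eef_pos: [0.3682, -0.1604, 0.2393]
tcp_rot: [0.618, 0.786, -0.0, -0.0]
wrist_force: [0.2, -0.7, 0.5]
gripper_width: 0.088
finger_force: 0.0
```

```bash
python3 - <<'E'
from h import *
s=monitor.read_state();print(s['clock'],s['eef_pos'],s['tcp_rot'],s['wrist_force'])
im,m=snap("wrist");save("w1.png",im)
md=cams.camera_model("side")
print(cast(md,[(260,238),(208,214),(100,225)],0.0)); R=np.array(m["R"]);print(-R.T@m["t"],R)
E
```

```text
2.4333 [ 0.36822463 -0.16042335  0.23930864] [ 6.18348312e-01  7.85904152e-01 -1.31681968e-05 -1.69366741e-04] [ 0.19537791 -0.72716483  0.51148927]
[[ 0.58817722 -0.01978694  0.        ]
 [ 0.75056558 -0.07423141  0.        ]
 [ 0.93499933  0.06882742  0.        ]]
[ 0.35279107 -0.09627223  0.3841623 ] [[ 9.71814400e-01  2.35746564e-01 -5.74323221e-04]
 [ 2.28792656e-01 -9.42555446e-01  2.43399162e-01]
 [ 5.68391847e-02 -2.36670212e-01 -9.69926037e-01]]
```

View pics/w1.png

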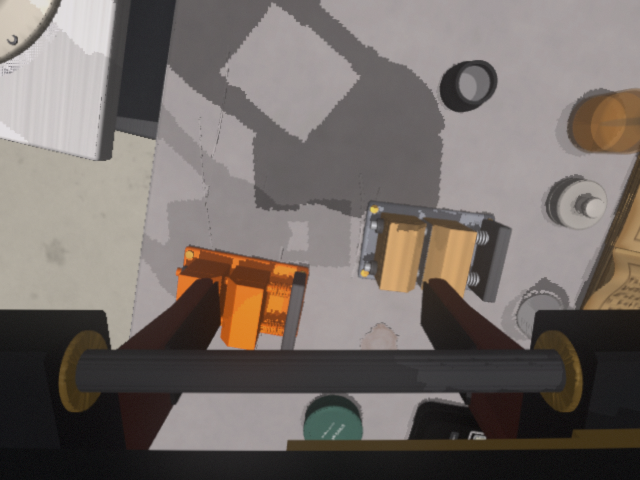

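The wrist view shows the wooden press at (430,250), with the plate on its right at (495,262), and the orange look-alike at (243,300). I crop the press for a precise fix.

```bash
python3 - <<'E'
import cv2
im=cv2.imread("pics/w1.png")[190:310,350:510]
cv2.imwrite("pics/w1c.png",cv2.resize(im,(800,600),interpolation=cv2.INTER_CUBIC))
from h import *; import json
json.dump({k:np.array(v).tolist() for k,v in cams.camera_model("wrist").items()},open("m1.json","w"))
E
```

```text
(no output)
```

View pics/w1c.png

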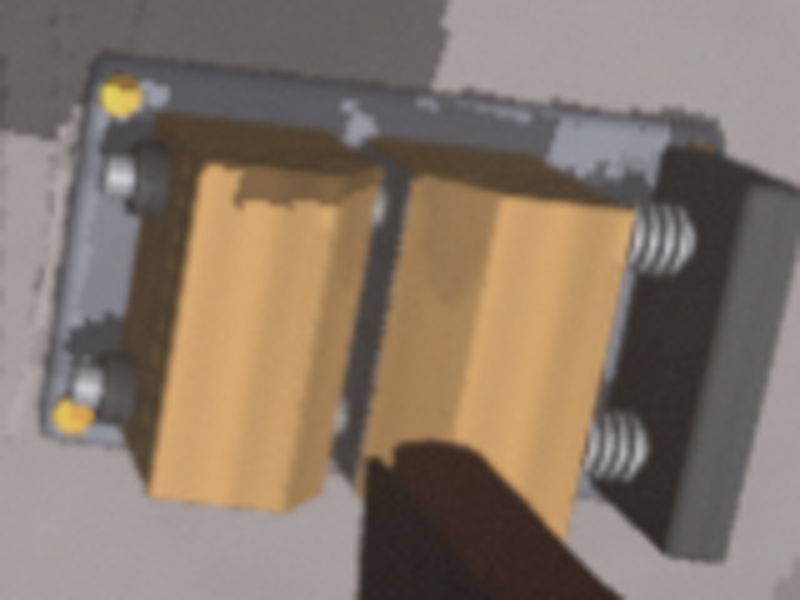

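Request:
send_rows([
  [0.99, 0.61, 0, 0, 0, 0, 1],
  [0.99, 0.61, 0, 0, 0, 0, 1],
  [0.99, 0.61, 0, 0, 0, 0, 1],
  [0.99, 0.61, 0, 0, 0, 0, 1],
  [0.99, 0.61, 0, 0, 0, 0, 1],
  [0.99, 0.61, 0, 0, 0, 0, 1],
  [0.99, 0.61, 0, 0, 0, 0, 1],
  [0.99, 0.61, 0, 0, 0, 0, 1],
])

```text
clock: 3.15
eef_pos: [0.4403, 0.0606, 0.2393]
tcp_rot: [0.618, 0.786, -0.0, -0.0]
wrist_force: [-0.1, 0.5, -0.4]
gripper_width: 0.0878
finger_force: 0.0
```

```bash
python3 - <<'E'
from h import *
s=monitor.read_state();print(s['clock'],s['eef_pos'],s['tcp_rot'])
im,m=snap("wrist");save("w2.png",im)
import json
json.dump({k:np.array(v).tolist() for k,v in m.items()},open("m2.json","w"))
E
```

```text
3.15 [0.44025896 0.06063092 0.23931511] [ 6.18207512e-01  7.86014908e-01 -1.63044082e-04 -1.01087684e-04]
```

View pics/w2.png

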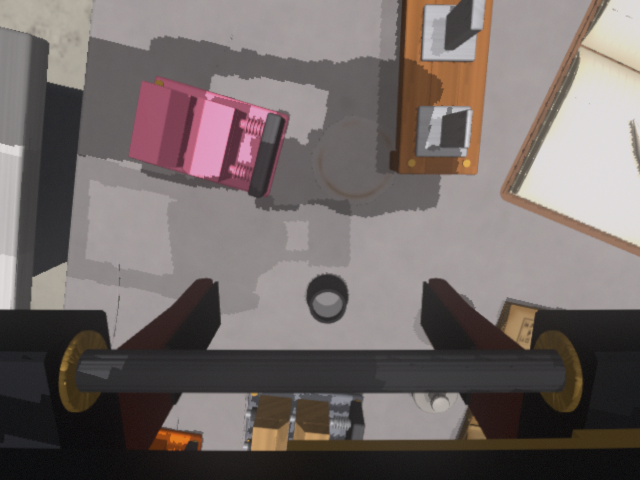

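The crop shows the press cheek tops, with outer corners at (200,165), (150,495), (632,210) and (565,540). The w2 view shows the rack at the top: thin feeler collar centre about (444,131), middle feeler collar about (449,33).

```bash
python3 - <<'E'
from h import *
import json
np.set_printoptions(precision=4,suppress=True)
m1=json.load(open("m1.json"));m2=json.load(open("m2.json"))
P=np.array([(200,165),(150,495),(632,210),(565,540)])/5+[350,190]
a=cast(m1,P,.06)[:,:2];print(a,a.mean(0))
for i,j in((0,1),(2,3)):
    v=a[i]-a[j];print("press yaw",np.degrees(np.arctan2(v[1],v[0]))-90,np.linalg.norm(v))
print("width",np.linalg.norm(a[2]-a[0]))
b=cast(m2,[(444,131.5),(449,33)],.066);print(b)
e=cast(m2,[(398,172),(405,2),(476,172),(491,2)],.06)[:,:2]
for i,j in((1,0),(3,2)):
    v=e[i]-e[j];print("rack yaw",np.degrees(np.arctan2(v[1],v[0]))-90)
print("end",(e[0]+e[2])/2, np.linalg.norm(e[0]-e[2]))
E
```

```text
[[ 0.4247 -0.1385]
 [ 0.4326 -0.196 ]
 [ 0.497  -0.1285]
 [ 0.505  -0.1868]] [ 0.4648 -0.1625]
press yaw 7.739998438220425 0.05806052886425477
press yaw 7.868548517829652 0.05888641834800669
width 0.07290220148580452
[[0.5145 0.1576 0.066 ]
 [0.497  0.2249 0.066 ]]
rack yaw 13.775982880442413
rack yaw 13.537607105114276
end [0.5204 0.127 ] 0.06273909103177679
```

Request:
send_rows([
  [0.98, 0.62, 0, 0, 0, 0, 0.45],
  [0.98, 0.62, 0, 0, 0, 0, 0.45],
  [0.98, 0.62, 0, 0, 0, 0, 0.45],
  [0.98, 0.62, 0, 0, 0, 0, 0.45],
  [0.98, 0.62, 0, 0, 0, 0, 0.45],
  [0.98, 0.62, 0, 0, 0, 0, 0.45],
  [0, 0, 0.8, 0, 0, 0, 0.45],
  [0, 0, 0.8, 0, 0, 0, 0.45],
  [0, 0, 0.8, 0, 0, 0, 0.45],
  [0, 0, 0.8, 0, 0, 0, 0.45],
  [0, 0, 0.8, 0, 0, 0, 0.45],
  [0, 0, 0.8, 0, 0, 0, 0.45],
  [0, 0, 0.8, 0, 0, 0, 0.45],
  [0, 0, 0, 0, 0, 0, 0.45],
])

```text
clock: 4.37
eef_pos: [0.4936, 0.2228, 0.0943]
tcp_rot: [0.618, 0.786, -0.004, -0.002]
wrist_force: [0.3, -0.4, -1.2]
gripper_width: 0.0399
finger_force: 0.0
```

```bash
python3 - <<'E'
from h import *
s=monitor.read_state();print(s['clock'],s['eef_pos'],s['tcp_rot'],s['wrist_force'],s['gripper_width'])
ims=[]
for n in("scene","side"):
    im,m=snap(n); u=proj(m,[s['eef_pos']])[0].astype(int);print(n,u)
    x,y=max(0,u[0]-80),max(0,u[1]-60);ims.append(cv2.resize(im[y:y+120,x:x+100],(400,480),interpolation=cv2.INTER_CUBIC))
save("g1.png",np.hstack(ims))
E
```

```text
4.3667 [0.49363166 0.22276252 0.09427962] [ 0.61828484  0.78594257 -0.00366765 -0.00216268] [ 0.25373854 -0.40753775 -1.19928712] 0.03988877747202548
scene [214 256]
side [240 262]
```

View pics/g1.png

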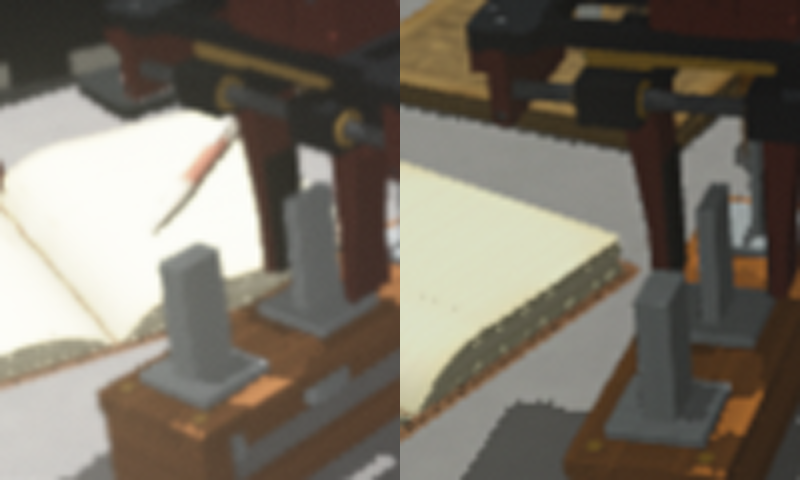

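Both views show the 8 mm feeler between the fingers. I close on it.

Request:
send_rows([
  [0, 0, 0, 0, 0, 0, 0],
  [0, 0, 0, 0, 0, 0, 0],
  [0, 0, 0, 0, 0, 0, 0],
  [0, 0, 0, 0, 0, 0, 0],
  [0, 0, 0, 0, 0, 0, 0],
  [0, 0, 0, 0, 0, 0, 0],
  [0, 0, 0, 0, 0, 0, 0],
  [0, 0, 0, 0, 0, 0, 0],
], grip_force=40)

```text
clock: 5.13
eef_pos: [0.4963, 0.2242, 0.1003]
tcp_rot: [0.618, 0.786, 0.001, 0.0]
wrist_force: [0.1, 0.5, 3.5]
gripper_width: 0.0076
finger_force: 40.0
```

Request:
send_rows([
  [0, 0, -0.4, 0, 0, 0, 0],
  [0, 0, -0.8, 0, 0, 0, 0],
  [0, 0, -0.8, 0, 0, 0, 0],
  [0, 0, -0.8, 0, 0, 0, 0],
  [0, 0, -0.8, 0, 0, 0, 0],
  [0, 0, -0.8, 0, 0, 0, 0],
  [0, 0, -0.8, 0, 0, 0, 0],
  [0, 0, 0, 0, 0, 0.49, 0],
  [0, 0, 0, 0, 0, 0.49, 0],
  [0, 0, 0, 0, 0, 0, 0],
])

```text
clock: 5.97
eef_pos: [0.4959, 0.2241, 0.2303]
tcp_rot: [0.658, 0.753, 0.0, 0.0]
wrist_force: [-0.5, 0.5, -0.7]
gripper_width: 0.0079
finger_force: 40.0
```

Request:
send_rows([
  [-0.5, -0.1, 0, 0, 0, 0, 0],
  [-0.95, -0.21, 0, 0, 0, 0, 0],
  [-0.95, -0.21, 0, 0, 0, 0, 0],
  [-0.95, -0.21, 0, 0, 0, 0, 0],
  [-0.95, -0.21, 0, 0, 0, 0, 0],
  [-0.95, -0.21, 0, 0, 0, 0, 0],
  [-0.95, -0.21, 0, 0, 0, 0, 0],
  [-0.95, -0.21, 0, 0, 0, 0, 0],
  [-0.95, -0.21, 0, 0, 0, 0, 0],
  [-0.95, -0.21, 0, 0, 0, 0, 0],
  [-0.95, -0.21, 0, 0, 0, 0, 0],
  [-0.95, -0.21, 0, 0, 0, 0, 0],
  [-0.95, -0.21, 0, 0, 0, 0, 0],
  [-0.95, -0.21, 0, 0, 0, 0, 0],
  [-0.95, -0.21, 0, 0, 0, 0, 0],
  [-0.95, -0.21, 0, 0, 0, 0, 0],
  [-0.4, -0.1, 0, 0, 0, 0, 0],
  [0, 0, 0, 0, 0, 0, 0],
  [0, 0, 0, 0, 0, 0, 0],
])

```text
clock: 7.55
eef_pos: [0.4635, -0.1625, 0.2294]
tcp_rot: [0.658, 0.753, 0.0, -0.001]
wrist_force: [-0.3, -0.1, -1.3]
gripper_width: 0.0074
finger_force: 40.0
```

```bash
python3 - <<'E'
from h import *
s=monitor.read_state();print(s['clock'],s['eef_pos'],s['tcp_rot'],s['wrist_force'],s['gripper_width'])
ims=[]
for n in("scene","side"):
    im,m=snap(n); np.save(n+"1.npy",im); p=s['eef_pos'].copy(); p[2]=.11
    u=proj(m,[p])[0].astype(int);
    x,y=u[0]-50,u[1]-75;print(n,x,y);ims.append(cv2.resize(im[y:y+150,x:x+100],(400,600),interpolation=cv2.INTER_CUBIC))
save("p1.png",np.hstack(ims))
E
```

```text
7.55 [ 0.46352956 -0.16252673  0.22936141] [ 6.57997807e-01  7.53019627e-01  1.09750330e-04 -5.61411386e-04] [-0.25187493 -0.09762248 -1.25876406] 0.007420726631785343
scene 319 124
side 290 100
```

View pics/p1.png

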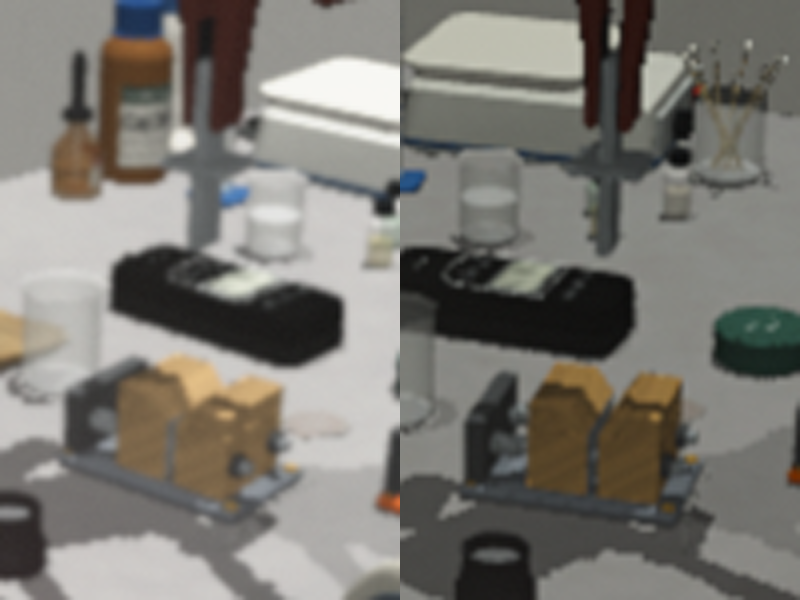

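```bash
python3 - <<'E'
from h import *
np.set_printoptions(precision=4,suppress=True)
ms=cams.camera_model("scene");md=cams.camera_model("side")
def tri(a,b):
    A=[]
    for m,p in((ms,a),(md,b)):
        K,D=KD(m);q=cv2.undistortPoints(np.array([[p]],float),K,D).ravel();P=np.c_[m["R"],m["t"]]
        A+=[(q[0]*P[2]-P[0]),(q[1]*P[2]-P[1])]
    X=np.linalg.svd(np.array(A))[2][-1];X=X[:3]/X[3]
    return X,proj(ms,[X])[0]-a,proj(md,[X])[0]-b
S=lambda p:np.array(p)/4+[319,124]
T=lambda p:(np.array(p)-[400,0])/4+[290,100]
print("tip",*tri(S((203,246)),T((606,251))))
# bottom cheek / near-face inner vertical edges (gap at near face, z~.046)
s=S([(118,378),(180,355),(280,380)]);d=T([(530,398),(556,364),(683,377)])
for a,b in zip(s,d): print("tri",tri(a,b)[0])
a=cast(ms,s,.06);b=cast(md,d,.06);print(a,b,(a[0]*0+(a[1]+a[2])/2),(b[1]+b[2])/2)
E
```

```text
tip [ 0.4592 -0.1561  0.1441] [-0.0823  0.447 ] [ 0.0215 -0.4687]
tri [ 0.4881 -0.1233  0.0662]
tri [ 0.4987 -0.1892  0.058 ]
tri [ 0.4219 -0.1854  0.0667]
[[ 0.4987 -0.1354  0.06  ]
 [ 0.4969 -0.1872  0.06  ]
 [ 0.4338 -0.2017  0.06  ]] [[ 0.4924 -0.1344  0.06  ]
 [ 0.4963 -0.1831  0.06  ]
 [ 0.425  -0.1956  0.06  ]] [ 0.4654 -0.1945  0.06  ] [ 0.4607 -0.1894  0.06  ]
```

The feeler is held upright with its tip about 85 mm below the TCP, lined up with the gap within the mouth's tolerance. I lower it into the mouth, then push slowly.

Request:
send_rows([
  [0, 0.06, 0.6, 0, 0, 0, 0],
  [0, 0, 0.7, 0, 0, 0, 0],
  [0, 0, 0.7, 0, 0, 0, 0],
  [0, 0, 0.6, 0, 0, 0, 0],
  [0, 0, 0.4, 0, 0, 0, 0],
  [0, 0, 0.2, 0, 0, 0, 0],
  [0, 0, 0.15, 0, 0, 0, 0],
  [0, 0, 0.1, 0, 0, 0, 0],
  [0, 0, 0, 0, 0, 0, 0],
])

```text
clock: 8.4
eef_pos: [0.4656, -0.1621, 0.1437]
tcp_rot: [0.658, 0.753, 0.0, 0.0]
wrist_force: [-0.1, 0.2, -0.7]
gripper_width: 0.0079
finger_force: 40.0
```

Request:
send_rows([
  [0, 0, 0.1, 0, 0, 0, 0],
  [0, 0, 0.1, 0, 0, 0, 0],
  [0, 0, 0.1, 0, 0, 0, 0],
  [0, 0, 0, 0, 0, 0, 0],
])

```text
clock: 8.73
eef_pos: [0.4652, -0.1625, 0.1357]
tcp_rot: [0.658, 0.753, -0.0, -0.0]
wrist_force: [-1.2, -1.4, -0.8]
gripper_width: 0.0079
finger_force: 40.0
```

Request:
send_rows([
  [0, 0, 0.1, 0, 0, 0, 0],
  [0, 0, 0.1, 0, 0, 0, 0],
  [0, 0, 0, 0, 0, 0, 0],
])

```text
clock: 8.98
eef_pos: [0.4649, -0.1627, 0.1313]
tcp_rot: [0.658, 0.753, -0.001, -0.0]
wrist_force: [-4.1, -1.4, 3.2]
gripper_width: 0.0076
finger_force: 40.0
```

Request:
send_rows([
  [0, -0.06, 0, 0, 0, 0, 0],
  [0, 0, 0.1, 0, 0, 0, 0],
  [0, 0, 0.1, 0, 0, 0, 0],
  [0, 0, 0, 0, 0, 0, 0],
])

```text
clock: 9.32
eef_pos: [0.4638, -0.1625, 0.1252]
tcp_rot: [0.658, 0.753, 0.0, -0.0]
wrist_force: [-2.5, -0.8, 0.2]
gripper_width: 0.0081
finger_force: 40.0
```

Request:
send_rows([
  [0, 0, 0.1, 0, 0, 0, 0],
  [0, 0, 0.1, 0, 0, 0, 0],
  [0, 0, 0, 0, 0, 0, 0],
])

```text
clock: 9.57
eef_pos: [0.4638, -0.1624, 0.12]
tcp_rot: [0.658, 0.753, -0.0, -0.0]
wrist_force: [-1.2, -0.5, -1.2]
gripper_width: 0.0078
finger_force: 40.0
```

Request:
send_rows([
  [0, 0, 0.15, 0, 0, 0, 0],
  [0, 0, 0.15, 0, 0, 0, 0],
  [0, 0, 0.1, 0, 0, 0, 0],
  [0, 0, 0.1, 0, 0, 0, 0],
  [0, 0, 0, 0, 0, 0, 0],
])

```text
clock: 9.98
eef_pos: [0.4638, -0.1624, 0.1075]
tcp_rot: [0.658, 0.753, -0.0, -0.0]
wrist_force: [-1.5, -0.8, -2.1]
gripper_width: 0.0082
finger_force: 40.0
```

Request:
send_rows([
  [0, 0, 0.1, 0, 0, 0, 0],
  [0, 0, 0.1, 0, 0, 0, 0],
  [0, 0, 0.08, 0, 0, 0, 0],
  [0, 0, 0, 0, 0, 0, 0],
])

```text
clock: 10.32
eef_pos: [0.4639, -0.1625, 0.1008]
tcp_rot: [0.658, 0.753, -0.0, -0.0]
wrist_force: [-2.1, -0.8, -2.2]
gripper_width: 0.0079
finger_force: 40.0
```

```bash
python3 - <<'E'
from h import *
s=monitor.read_state();print(s['clock'],s['eef_pos'],s['wrist_force'],s['gripper_width'])
ims=[]
for n in("scene","side"):
    im,m=snap(n); p=s['eef_pos'].copy(); p[2]=.06
    u=proj(m,[p])[0].astype(int);
    x,y=u[0]-40,u[1]-50;print(n,x,y);ims.append(cv2.resize(im[y:y+100,x:x+80],(400,500),interpolation=cv2.INTER_CUBIC))
save("p2.png",np.hstack(ims))
E
```

```text
10.3167 [ 0.46386549 -0.16247687  0.10080782] [-2.13259958 -0.82292646 -2.16494631] 0.007867020626348689
scene 327 169
side 299 146
```

View pics/p2.png

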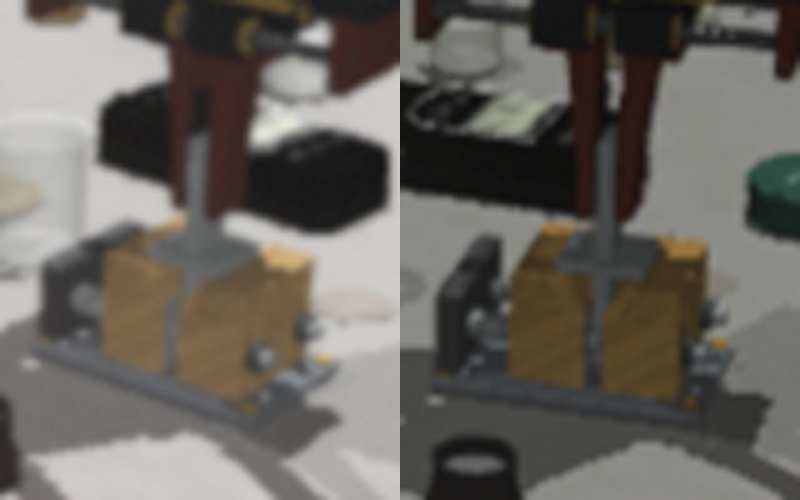

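Request:
send_rows([
  [0, 0, 0.06, 0, 0, 0, 0],
  [0, 0, 0.06, 0, 0, 0, 0],
  [0, 0, 0, 0, 0, 0, 0],
  [0, 0, 0, 0, 0, 0, 0],
])

```text
clock: 10.75
eef_pos: [0.464, -0.1625, 0.1003]
tcp_rot: [0.658, 0.753, 0.0, 0.0]
wrist_force: [-6.4, 0.2, 9.4]
gripper_width: 0.0075
finger_force: 40.0
```

```bash
python3 - <<'E'
from h import *
np.set_printoptions(precision=4,suppress=True)
md=cams.camera_model("side");ms=cams.camera_model("scene")
T=(np.array([(558,268),(636,278)])-[400,0])/5+[299,146]
S=np.array([(148,250),(222,277)])/5+[327,169]
for m,p in((md,T),(ms,S)):
    for X in cast(m,p,.063): 
        d=X[:2]-[.4605,-.162]; print(X,"press frame",d@[.9907,.1357],d@[-.1357,.9907])
E
```

```text
[ 0.4738 -0.1351  0.063 ] press frame 0.016807735183657916 0.02489211574395908
[ 0.4393 -0.1392  0.063 ] press frame -0.017956050635222993 0.02544470570177406
[ 0.4797 -0.1417  0.063 ] press frame 0.02182265603380334 0.017499574218850327
[ 0.4375 -0.1435  0.063 ] press frame -0.02024564646628179 0.021404291941061117
```

The collar has bottomed, with 9 N and no further descent. The blade is about 3 mm off centre, well inside the 60 mm length. I release and retreat.

Request:
send_rows([
  [0, 0, 0, 0, 0, 0, 0.35],
  [0, 0, 0, 0, 0, 0, 0.35],
  [0, 0, 0, 0, 0, 0, 0.35],
  [0, 0, 0, 0, 0, 0, 0.35],
  [0, 0, 0, 0, 0, 0, 0.35],
  [0, 0, -0.3, 0, 0, 0, 0.4],
  [0, 0, -0.7, 0, 0, 0, 0.4],
  [0, 0, -0.8, 0, 0, 0, 0.4],
  [0, 0, -0.8, 0, 0, 0, 0.4],
  [0, 0, -0.8, 0, 0, 0, 0.4],
  [0, 0, -0.8, 0, 0, 0, 0.4],
  [0, 0, -0.8, 0, 0, 0, 0.4],
  [0, 0, 0, 0, 0, 0, 0.4],
  [0, 0, 0, 0, 0, 0, 0.4],
])

```text
clock: 11.92
eef_pos: [0.4645, -0.1627, 0.2247]
tcp_rot: [0.658, 0.753, 0.0, 0.001]
wrist_force: [0.7, -0.4, 0.1]
gripper_width: 0.035
finger_force: 0.0
```

```bash
python3 - <<'E'
from h import *
s=monitor.read_state();print(s['clock'],s['eef_pos'],s['wrist_force'],s['gripper_width'])
ims=[]
for n,x,y in(("scene",327,169),("side",299,146)):
    im,m=snap(n); ims.append(cv2.resize(im[y:y+100,x:x+80],(400,500),interpolation=cv2.INTER_CUBIC))
save("p3.png",np.hstack(ims))
E
```

```text
11.9167 [ 0.46453315 -0.16271064  0.22472515] [ 0.66314055 -0.36374135  0.13419437] 0.035031547473977846
```

View pics/p3.png

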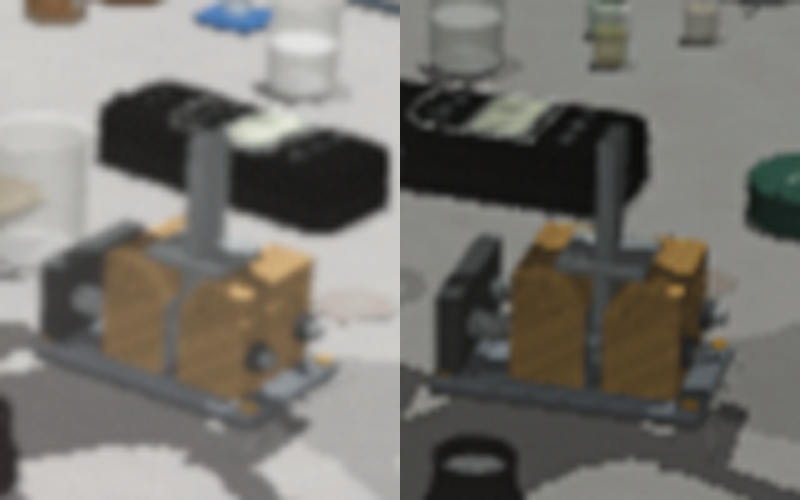

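The feeler stands free and upright in both crops, with its collar on the cheek tops. I check the heights by triangulation before handing in.

```bash
python3 - <<'E'
from h import *
np.set_printoptions(precision=4,suppress=True)
ms=cams.camera_model("scene");md=cams.camera_model("side")
def tri(a,b):
    A=[]
    for m,p in((ms,a),(md,b)):
        K,D=KD(m);q=cv2.undistortPoints(np.array([[p]],float),K,D).ravel();P=np.c_[m["R"],m["t"]]
        A+=[(q[0]*P[2]-P[0]),(q[1]*P[2]-P[1])]
    X=np.linalg.svd(np.array(A))[2][-1];return X[:3]/X[3]
S=lambda p:np.array(p)/5+[327,169]
T=lambda p:(np.array(p)-[400,0])/5+[299,146]
print("top",tri(S((209,130)),T((613,130))))
print("collar near -x corner",tri(S((222,277)),T((636,280))), "collar near +x",tri(S((148,250)),T((558,266))))
E
```

```text
top [ 0.4567 -0.1518  0.1244]
collar near -x corner [ 0.443  -0.1502  0.0579] collar near +x [ 0.4735 -0.1342  0.0658]
```

```bash
python3 -c "
from station import ctrl; print(ctrl.sign_off())"
```

```text
the job is handed in; nothing more can be done
None
```

The middle (8 mm) feeler stands upright in the wooden press with its collar on the cheek tops and its blade about 3 mm off centre, well within the 60 mm cheeks; the other two feelers were left in the rack, and the job was handed in at about 12 s.

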